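Register the tip box in the corner stop

TASK

Push the closed pipette-tip box along the worktop into the inside corner of the L-shaped aluminium stop, until its far long side lies flush against the long wall and its left end against the short wall. Only push it with the fingers: do not lift or tip it, and leave the vials, timer and tape roll where they stand.

Things in the scene. Friction and masses are not known exactly. Their poses are not given: they have to be found in the camera images.
- tip_box: Loose pipette-tip box, 0.2 kg: oblong blue tray, clear lid fixed shut. Origin at the underside near its centre, z up. Tray 36 mm high, from -40 to +42 mm in its x (short way), -60 to +60 mm in its y (long way); lid 1 to 2 mm larger all round, top 62 mm up, 3 mm tab mid -x side 40 mm up. Its +x side starts facing the long wall within 0.35 rad. Slides flat; too wide for most grippers.
- corner_stop: Fixed L of aluminium angle: two upright walls 30 mm high, 6 mm thick. Origin at the inside corner at worktop height, z up. Inside face of long wall: x = 0, y from 0 to -300 mm; of short wall: y = 0, x from 0 to -110 mm. 3 mm feet lie outside. The nook is at -x (to the robot), -y (to its right). Tip box home: its origin at x = -42, y = -60 mm here, axes parallel.
- vial_a: Small reagent vial, 25 mm across, 48 mm high, behind the long wall; a bystander. Origin: centre of its underside
- vial_b: Larger reagent vial, 33 mm across, 70 mm high, behind the long wall; a bystander. Origin: centre of its underside
- vial_c: Small reagent vial, 25 mm across, 48 mm high, in front of the mouth of the nook, on the robot's side of it; a bystander. Origin: centre of its underside
- vial_d: Small reagent vial, 25 mm across, 48 mm high, to the right of the tip box; a bystander. Origin: centre of its underside
- timer: Flat white bench timer, 64 x 64 x 18 mm, left of the short wall; a bystander. Origin: centre of its underside
- tape: Roll of tape lying flat, 96 mm across, 25 mm high, at the left near the robot; a bystander. Origin: centre of its underside
Things that resemble listed ones, but are neither listed nor needed, are in the scene too. What is shaped like the tip_box but green is not meant.

How it is judged:
By the outcome, as a careful person would: the job done as asked, in the order asked, and still so for the second after the job is handed in, with the robot touching nothing.
It also fails if it takes over 48 s, if anything falls off the work surface, if the arm or the gripper's body presses on something with over 40 N, if the wrist force passes 120 N, or if a joint passes its speed limit or range.

ROBOT

A 6-joint arm with a two-finger parallel gripper is mounted at the origin on a cart in front of the work surface, level with it; the furniture and walls round the work are solid. World frame = base frame: x ahead of the robot, y to its left, z up, the work surface at z = 0. Lengths are in m, angles in degrees, forces in N, time in s.
With the tool pointing down it reaches from about 0.4 to 0.825 m from the base axis. Payload 7 kg.
Tool frame: the origin (TCP) lies midway between the tips of the shut fingers; the grasp point (between the pads) lies r.grasp_offset behind it (r.grasp_offset is the distance from the TCP to the grasp point, in m); x points along the fingers, z is the direction in which the jaws open and shut, and the axes are right-handed (so a half turn about x gives the same grasp; the last joint's range is limited). The gripper opens to 88 mm and grips with 3 to 60 N. Pads are 19 mm wide; open, the fingers measure 130 mm over their backs; the gripper's body (78 mm by 193 mm) begins 47 mm behind the grasp point.
Start: joints at [-47.894, 20.546, 0.682, 0, -70.136, -16.507], TCP at [0.292, -0.609, 0.227] pointing down, gripper open.
Joint ranges: [-176.03, 176.03], [-82.01, 121.73], [-58.28, 71.71], [-173.87, 95.51], [-174.79, -0.11], [-173.66, 173.66]. Speed limits (degrees/s): [136.94, 136.94, 172.46, 180, 180, 180].

INTERFACE

Orientations are given as [roll, pitch, yaw] about the fixed x, y, z axes, in that order (R = Rz(yaw) Ry(pitch) Rx(roll)).
In Python, from plant import readout, vision, close_job, r gives the robot as it stands.
- The arm moves only by the shell command python3 -m handwheel 'ROWS' [OPENING] [FORCE]. ROWS is JSON, a list that holds one entry, the list of rows, each a list of 4 numbers: the shift along the world's x, y, z in units of 40 mm (1.0 is 40 mm), then the turn about the world's z in units of 5 degrees (1.0 is 5 degrees). In form: [[[tx, ty, tz, roll], ...]]. A call has 1 to 8 rows; each row shifts and turns the pose as measured when the row begins; what a row does not reach is not made up. A row lasts 1/10 s, in which the tool goes at most 50 mm and 8.59 degrees, less where a joint would pass 70% of its speed; a pose out of reach is approached as far as the arm can. A call is refused whole if a number of a shift passes 1 or a number of a turn 1, either way. A call with a gripper value outside its range is refused whole. OPENING is the finger opening in mm, from 0 to 87.6, set as the call begins (- or left out, the last holds). The fingers move at their own pace and stop on an object; FORCE is the grip in N (left out, the last holds). Time passes only in rows, so rows that do not move let the fingers close. It gives the time, the measured TCP pose, the force and the opening at its end, in the units of the state.
- readout.get_state(): the state, without advancing time (a new reading comes with each control period).
- vision.capture(name): name is "scene" or "top" or "wrist"; returns the picture (400x640x3 uint8, blue, green, red); there is no depth.
- vision.get_calibration(name): a dict with "intrinsics" (3x3 intrinsics, pixels), "pose" (4x4, takes a point from camera to world coordinates). Camera axes: x right, y up, looking along -z (the intrinsics and any distortion apply to the point x, -y, -z); pixel columns grow to the right and rows downward; lengths in m; the calibration is good to about 2 mm. A picture is of the moment at which its call begins: read the wrist's pose just before it. get_calibration takes no time and is no camera call; for the wrist camera it gives the pose at the moment of the call.
- close_job(): hands the job in, once; it reports no verdict.
The state is a dict: "time_s": time; "joints": joint angles; "qd": joint speeds; "joint_torque": joint torques, N m; "tcp_pos": TCP position; "eef_rot": TCP orientation; "contact_force": force on the tool from outside, world axes, zero at the start; "moment": the same for the moment, N m; "gripper_width": finger opening in m.
Only numpy, scipy, OpenCV 4.12 (cv2) and the standard library are available. Lean on these libraries where they do the work, as an engineer would, in place of code of your own. Each camera call takes 0.05 s, during which the arm holds its last target.

## Working session

There is one attempt and no reset: what is moved stays moved. The work goes in short steps, Python scripts to look and compute and a shell command to move; the robot and the scene stay as the last step left them, time stands still between calls to the robot, and variables do not carry over. Pictures are saved under pics/ and viewed, and the job is handed in when it is done.

```bash
ls; mkdir -p pics; python3 - <<'E'
from plant import readout, vision, r
import cv2
s=readout.get_state();print(s)
for n in("scene","top"):
    im=vision.capture(n);cv2.imwrite(f"pics/{n}0.png",im)
    c=vision.get_calibration(n);print(n,c)
print(r.grasp_offset)
E
```

```text
pics
{'time_s': 0.0, 'joints': array([-4.78939937e+01,  2.05886047e+01,  6.33217902e-01, -2.03625758e-02,
       -7.01359733e+01, -1.65056727e+01]), 'qd': array([-0.00252374, -0.00413509,  0.07575658,  0.02618352, -0.02721798,
        0.04100429]), 'joint_torque': array([ 1.41639730e-04, -5.82717025e+01,  2.93066812e+01,  6.99720785e+00,
        7.11371904e-03, -2.50475796e-04]), 'tcp_pos': array([ 0.29140791, -0.60830441,  0.22564965]), 'eef_rot': array([  4.6734516 ,  89.90665538, 120.26685097]), 'contact_force': array([ 0.37071637,  0.13330221, -0.16200822]), 'moment': array([ 0.04961811, -0.00390031, -0.05660649]), 'gripper_width': 0.08777301519400248}
scene {'intrinsics': array([[480.99408961,   0.        , 322.00515919],
       [  0.        , 480.99408961, 199.8399997 ],
       [  0.        ,   0.        ,   1.        ]]), 'pose': array([[-0.79980512,  0.28931434, -0.5259363 , -0.0552044 ],
       [-0.60012267, -0.36667868,  0.71091458,  0.96623745],
       [ 0.01282816,  0.88421941,  0.46689557,  0.61845481],
       [ 0.        ,  0.        ,  0.        ,  1.        ]])}
top {'intrinsics': array([[427.26442057,   0.        , 313.74443132],
       [  0.        , 427.26442057, 196.02941084],
       [  0.        ,   0.        ,   1.        ]]), 'pose': array([[-2.56299047e-02,  9.80860422e-01, -1.93017981e-01,
         3.67702946e-01],
       [-9.99671487e-01, -2.51167742e-02,  5.10540606e-03,
         1.18612530e-01],
       [ 1.59701696e-04,  1.93085423e-01,  9.81181937e-01,
         1.22204265e+00],
       [ 0.00000000e+00,  0.00000000e+00,  0.00000000e+00,
         1.00000000e+00]])}
0.0188
```

View pics/scene0.png

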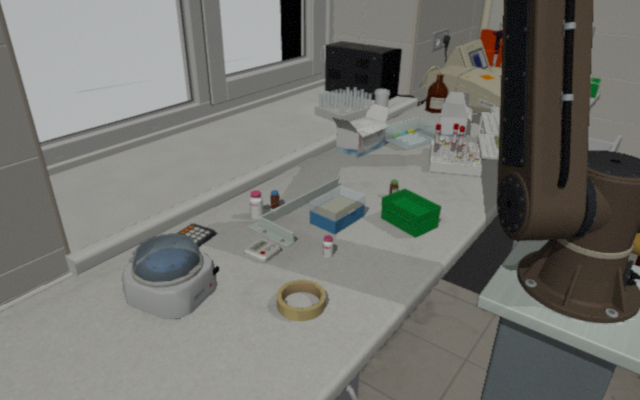

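View pics/top0.png

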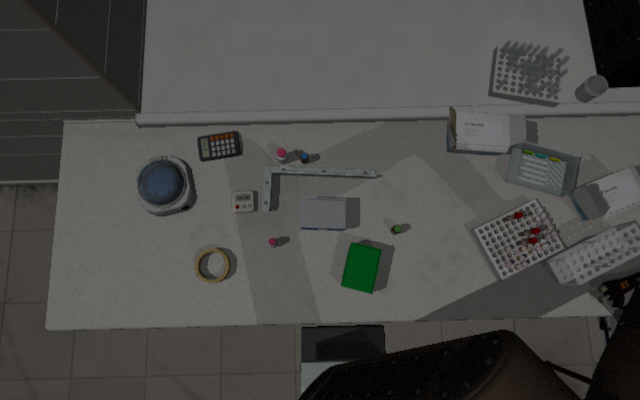

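The scene view shows the blue tip box at about (337,208), with a green lookalike at (411,212). The top view shows the tip box at (323,213), the green one at (362,267), the L's inside corner near (272,177), vials at (281,155), (305,158), (272,242) and (396,229), the timer at (243,201) and the tape at (212,265). The blue one is the one meant. I'll confirm that in an enlarged crop.

```bash
python3 - <<'E'
import cv2
t=cv2.imread("pics/top0.png")[140:300,225:425]
cv2.imwrite("pics/topc.png",cv2.convertScaleAbs(cv2.resize(t,None,fx=3.7,fy=3.7,interpolation=cv2.INTER_CUBIC),alpha=1.4))
t=cv2.imread("pics/scene0.png")[160:290,230:450]
cv2.imwrite("pics/scenec.png",cv2.resize(t,None,fx=3.6,fy=3.6,interpolation=cv2.INTER_CUBIC))
E
```

```text
(no output)
```

View pics/topc.png

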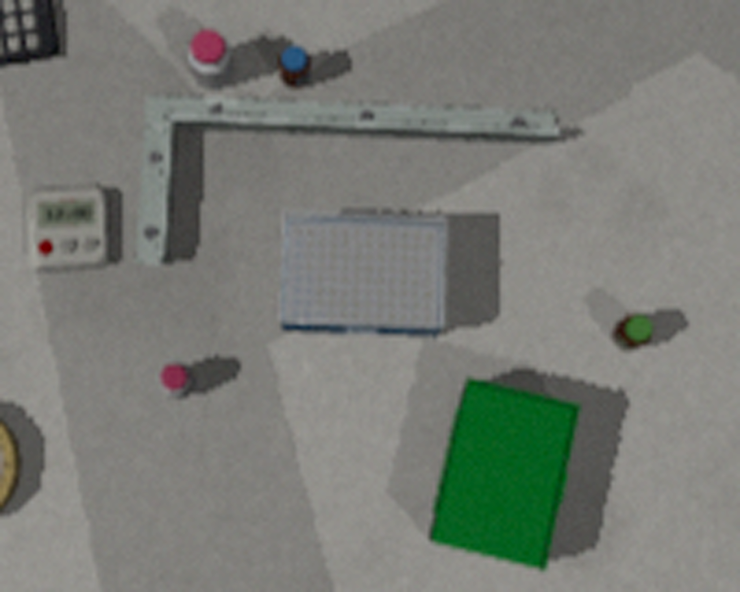

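View pics/scenec.png

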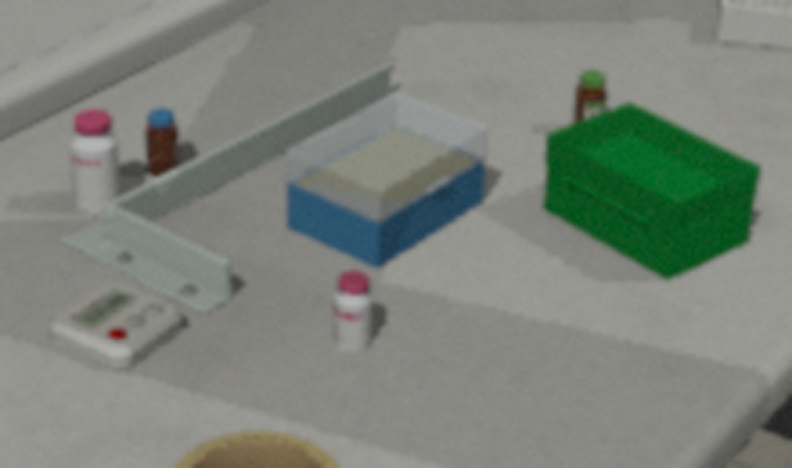

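```bash
cat > h.py <<'E'
import numpy as np
from plant import vision
def ray(n,uv,c=None):
    c=c or vision.get_calibration(n);K=c["intrinsics"];P=c["pose"]
    d=np.linalg.solve(K,[uv[0],uv[1],1.]);d=P[:3,:3]@np.array([d[0],-d[1],-d[2]])
    return P[:3,3],d/np.linalg.norm(d)
def plane(n,uv,z,c=None):
    o,d=ray(n,uv,c);return o+d*(z-o[2])/d[2]
def tri(a,b):
    (o,d),(p,e)=a,b
    s=np.linalg.lstsq(np.c_[d,-e],p-o,rcond=None)[0]
    x,y=o+d*s[0],p+e*s[1];return (x+y)/2,np.linalg.norm(x-y)
E
python3 - <<'E'
from h import *
np.set_printoptions(precision=4,suppress=True)
T=lambda u,v:(225+u/3.7,140+v/3.7)
S=lambda u,v:(230+u/3.6,160+v/3.6)
# lid top corners top view: far-left, far-right, near-right, near-left
for nm,t,z in [("lidFL",(286,214),.062),("lidFR",(447,216),.062),("trayNR",(441,332),.03),("trayNL",(282,330),.03),("lidNR",(441,327),.062),("lidNL",(281,324),.062),
 ("LinTop",(174,124),.03),("LfarEndTop",(557,136),.03),("LshortEndTop",(167,263),.03),("LfarEndBase",(557,137),0),
 ("vc",(175,377),.048),("vd",(638,329),.048),("va",(293,58),.048),("vb",(208,45),.07),
 ("gNW",(469,380),.06),("gSW",(432,540),.06),("gSE",(545,567),.06),("gNE",(578,405),.06),("timerBR",(104,262),.018)]:
    print(nm,plane("top",T(*t),z))
for nm,t,s in [("lidFR",(447,216),(399,96)),("lidFL",(286,214),(289,153)),("vc",(175,377),(354,278)),("lidNR",(441,325),(487,130)),("Lin",(174,122),(116,206)),("Lfar",(557,132),(390,66)),("Lshort",(167,261),(230,268))]:
    print(nm,*tri(ray("top",T(*t)),ray("scene",S(*s))))
for nm,s,z in [("trayBotNL",(380,264),0),("trayBotFL",(289,226),0),("trayBotNR",(484,204),0)]:
    print(nm,plane("scene",S(*s),z))
E
```

```text
lidFL [0.5916 0.1443 0.062 ]
lidFR [0.587  0.0241 0.062 ]
trayNR [0.5039 0.0297 0.03  ]
trayNL [0.5085 0.1499 0.03  ]
lidNR [0.5039 0.0319 0.062 ]
lidNL [0.5092 0.1497 0.062 ]
LinTop [0.6712 0.2305 0.03  ]
LfarEndTop [ 0.654  -0.0663  0.03  ]
LshortEndTop [0.562  0.2366 0.03  ]
LfarEndBase [ 0.6604 -0.0709  0.    ]
vc [0.4734 0.2294 0.048 ]
vd [ 0.5003 -0.1159  0.048 ]
va [0.7167 0.1368 0.048 ]
vb [0.722  0.2006 0.07  ]
gNW [0.4646 0.0128 0.06  ]
gSW [0.3506 0.0443 0.06  ]
gSE [ 0.3295 -0.036   0.06  ]
gNE [ 0.4444 -0.0661  0.06  ]
timerBR [0.566  0.2864 0.018 ]
lidFR [0.5854 0.0223 0.0573] 0.005713690827062729
lidFL [0.591  0.1436 0.0588] 0.0029111582674965653
vc [0.4726 0.229  0.0463] 0.002250925957993236
lidNR [0.5037 0.0304 0.0586] 0.004818826681031087
Lin [0.6726 0.2302 0.027 ] 0.00214459382333536
Lfar [ 0.6556 -0.068   0.0275] 0.004931037280199077
Lshort [0.5646 0.2372 0.022 ] 0.0005977053409022339
trayBotNL [0.5107 0.1438 0.    ]
trayBotFL [0.5903 0.1421 0.    ]
trayBotNR [0.4992 0.0311 0.    ]
```

The enlarged crops confirm it: the blue tray with a clear lid stands about 80 mm from the long wall, nearly parallel to it, and the green box is separate. Next I'll work out the jaw heading and how far to go.

```bash
cat >> h.py <<'E'
from plant import readout
from scipy.spatial.transform import Rotation as R
def st():
    s=readout.get_state();M=R.from_euler('xyz',s["eef_rot"],degrees=True).as_matrix()
    z=M[:,2];print("t",round(s["time_s"],2),"tcp",s["tcp_pos"].round(4),"down",M[:,0].round(3),"jaw deg",np.degrees(np.arctan2(z[1],z[0])).round(2),"F",s["contact_force"].round(2),"w",s["gripper_width"].round(4),"j6",s["joints"][5].round(1));return s
E
python3 -c "
from h import *
st()"
python3 -m handwheel '[[[0,0,0,1],[0,0,0,1]]]' 80
python3 -c "
from h import *
st()"
```

```text
time_s: 0.3
tcp_pos: [0.2911, -0.6079, 0.2246]
eef_rot: [1.1, 89.8, 126.9]
contact_force: [-0.0, 0.4, 0.3]
gripper_width: 0.0809Traceback (most recent call last):
  File "<string>", line 3, in <module>
    st()
    ~~^^
  File "h.py", line 17, in st
    z=M[:,2];print("t",round(s["time_s"],2),"tcp",s["tcp_pos"].round(4),"down",M[:,0].round(3),"jaw deg",np.degrees(np.arctan2(z[1],z[0])).round(2),"F",s["contact_force"].round(2),"w",s["gripper_width"].round(4),"j6",s["joints"][5].round(1));return s
                                                                                                                                                                                        ^^^^^^^^^^^^^^^^^^^^^^^^
AttributeError: 'float' object has no attribute 'round'
Traceback (most recent call last):
  File "h.py", line 17, in st
    z=M[:,2];print("t",round(s["time_s"],2),"tcp",s["tcp_pos"].round(4),"down",M[:,0].round(3),"jaw deg",np.degrees(np.arctan2(z[1],z[0])).round(2),"F",s["contact_force"].round(2),"w",s["gripper_width"].round(4),"j6",s["joints"][5].round(1));return s
                                                                                                                                                                                        ^^^^^^^^^^^^^^^^^^^^^^^^
AttributeError: 'float' object has no attribute 'round'
```

```bash
sed -i 's/s\["gripper_width"\].round(4)/round(s["gripper_width"],4)/; s/s\["joints"\]\[5\].round(1)/round(float(s["joints"][5]),1)/' h.py
python3 -c "
from h import *
st()"
```

```text
t 0.3 tcp [ 0.2911 -0.6079  0.2246] down [-0.002  0.003 -1.   ] jaw deg 125.81 F [-0.01  0.41  0.35] w 0.0809 j6 -6.3
```

```bash
python3 -m handwheel '[[[0.25,1,0,-1],[0.25,1,0,-1],[0.25,1,0,-1],[0.25,1,0,-1],[0.25,1,0,-1],[0.25,1,0,-1],[0.25,1,0,-1],[0.25,1,0,-0.8]]]' 60
python3 -m handwheel '[[[0.25,1,0,0],[0.25,1,0,0],[0.25,1,0,0],[0.25,1,0,0],[0.25,1,0,0],[0.25,1,0,0],[0.25,1,0,0],[0.25,1,0,0]]]' 
python3 -c "
from h import *
st()"
```

```text
time_s: 1.1
tcp_pos: [0.3688, -0.2794, 0.2184]
eef_rot: [22.4, 89.3, 107.6]
contact_force: [0.9, 0.1, 0.2]
gripper_width: 0.0599
time_s: 1.9
tcp_pos: [0.4473, 0.0544, 0.2185]
eef_rot: [13.2, 89.3, 98.2]
contact_force: [1.4, -0.5, 0.7]
gripper_width: 0.06
t 1.9 tcp [0.4473 0.0544 0.2185] down [-0.002  0.013 -1.   ] jaw deg 85.07 F [ 1.37 -0.51  0.75] w 0.06 j6 -126.1
```

```bash
python3 -m handwheel '[[[0.5,0.75,0,0.4],[0,0,0,0]]]'
python3 - <<'E'
from h import *
import cv2
st(); c=vision.get_calibration("wrist");im=vision.capture("wrist");cv2.imwrite("pics/w1.png",im)
np.save("w1.npy",{"k":c},allow_pickle=True);print(c["pose"].round(4))
E
```

```text
time_s: 2.1
tcp_pos: [0.4683, 0.0899, 0.2183]
eef_rot: [10.8, 89.2, 98.2]
contact_force: [-0.1, -0.1, -1.0]
gripper_width: 0.0606
t 2.1 tcp [0.4683 0.0899 0.2183] down [-0.002  0.013 -1.   ] jaw deg 87.41 F [-0.14 -0.13 -1.  ] w 0.0606 j6 -126.2
[[ 4.540e-02 -9.621e-01 -2.688e-01  3.958e-01]
 [ 9.989e-01  4.710e-02 -1.000e-04  9.030e-02]
 [ 1.270e-02 -2.685e-01  9.632e-01  3.769e-01]
 [ 0.000e+00  0.000e+00  0.000e+00  1.000e+00]]
```

View pics/w1.png

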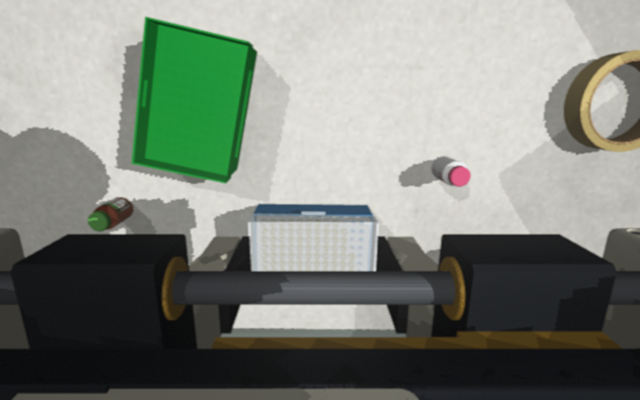

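The wrist view shows the box's near side at rows 205–222, columns 250–376, between the fingers. Its tab is at (313,213). The green box (190,100), vial c (458,175) and vial d (110,213) are clear of it.

```bash
python3 - <<'E'
from h import *
np.set_printoptions(precision=4,suppress=True)
c=np.load("w1.npy",allow_pickle=True).item()["k"]
for nm,p,z in [("trayNR0",(257,206),0.0),("trayNL0",(370,207),0.0),("lidNR",(249,221),.062),("lidNL",(377,221),.062),("vc",(459,176),.048),("gSE",(228,182),.062),("gNE",(256,50),.062),("gNWbox",(133,163),.062)]:
    print(nm,plane("wrist",p,z,c))
for nm,w,t in [("lidNR",(249,221),(441,327)),("lidNL",(377,221),(281,324)),("gcorner",(228,182),(469,380))]:
    print(nm,*tri(ray("wrist",w,c),ray("top",(225+t[0]/3.7,140+t[1]/3.7))))
E
```

```text
trayNR0 [0.5076 0.0285 0.    ]
trayNL0 [0.5149 0.1525 0.    ]
lidNR [0.5033 0.03   0.062 ]
lidNL [0.5093 0.1488 0.062 ]
vc [0.4733 0.2286 0.048 ]
gSE [0.4655 0.0147 0.062 ]
gNE [0.3565 0.0495 0.062 ]
gNWbox [ 0.4443 -0.0669  0.062 ]
lidNR [0.5033 0.0311 0.0634] 0.0019269174793770136
lidNL [0.5096 0.1494 0.0604] 0.0008547813608685962
gcorner [0.4654 0.0133 0.0592] 0.0019484498960882228
```

```bash
python3 -m handwheel '[[[0,0,-1,0],[0,0,-1,0],[0,0,-1,0],[0,0,-1,0],[0,0,-0.6,0],[0,0,-0.2,0],[0,0,0,0]]]'
python3 -c "
from h import *
st()"
```

```text
time_s: 2.85
tcp_pos: [0.4648, 0.0843, 0.0218]
eef_rot: [4.4, 89.2, 91.5]
contact_force: [0.0, -0.2, 0.1]
gripper_width: 0.06
t 2.85 tcp [0.4648 0.0843 0.0218] down [-0.     0.014 -1.   ] jaw deg 87.1 F [ 0.02 -0.19  0.13] w 0.06 j6 -125.6
```

```bash
python3 -m handwheel '[[[0.3,0.08,-0.2,0],[0.3,0.05,0,0],[0.2,0,0,0],[0.2,0,0,0],[0.2,0,0,0],[0.2,0,0,0],[0.2,0,0,0],[0.2,0,0,0]]]'
python3 -c "
from h import *
st()"
```

```text
time_s: 3.65
tcp_pos: [0.5426, 0.0894, 0.02]
eef_rot: [-12.3, 89.0, 74.7]
contact_force: [-1.7, 0.6, -0.6]
gripper_width: 0.0597
t 3.65 tcp [0.5426 0.0894 0.02  ] down [ 0.005  0.017 -1.   ] jaw deg 87.04 F [-1.75  0.56 -0.57] w 0.0597 j6 -121.3
```

```bash
python3 -m handwheel '[[[0,0,-0.2,0]]]'; python3 - <<'E'
from h import *
import cv2
st(); c=vision.get_calibration("wrist");im=vision.capture("wrist");t=vision.capture("top")
np.save("w2.npy",{"k":c},allow_pickle=True)
cv2.imwrite("pics/w2.png",im)
cv2.imwrite("pics/t2.png",cv2.convertScaleAbs(cv2.resize(t[140:300,225:425],None,fx=3.7,fy=3.7,interpolation=cv2.INTER_CUBIC),alpha=1.4))
E
```

```text
time_s: 3.75
tcp_pos: [0.5448, 0.0899, 0.0126]
eef_rot: [-19.2, 88.9, 67.9]
contact_force: [-0.1, 0.2, -0.1]
gripper_width: 0.0597
t 3.75 tcp [0.5448 0.0899 0.0126] down [ 0.007  0.018 -1.   ] jaw deg 87.05 F [-0.14  0.2  -0.05] w 0.0597 j6 -121.2
```

View pics/t2.png

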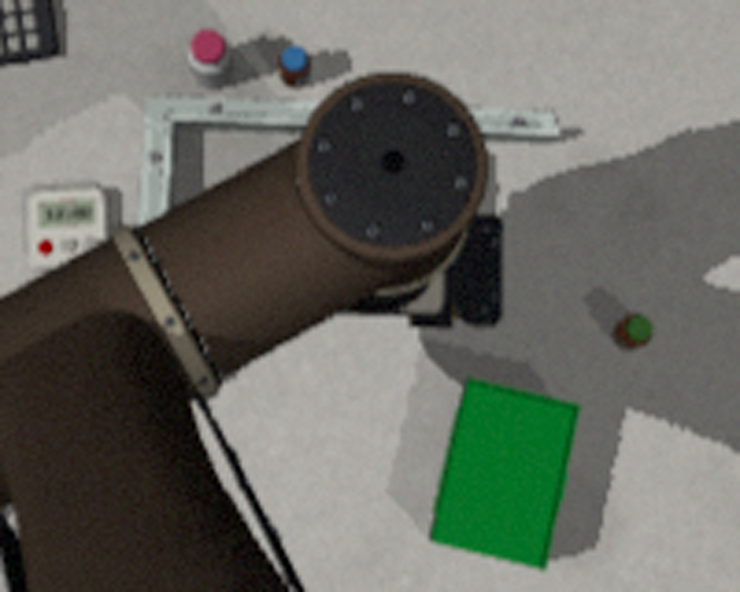

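View pics/w2.png

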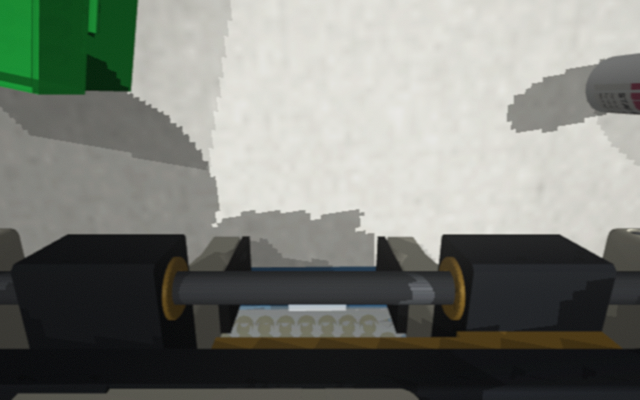

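The top view is hidden by the arm. The wrist view shows the box's near side between the fingers at row 270, in contact with them. I'll push on slowly and watch the force.

```bash
python3 -m handwheel '[[[0.1,0,0,0],[0.1,0,0,0],[0.1,0,0,0],[0.1,0,0,0]]]'; python3 -m handwheel '[[[0.05,0,0,0],[0.05,0,0,0]]]'
python3 -c "
from h import *
st()"
```

```text
time_s: 4.25
tcp_pos: [0.5569, 0.0885, 0.0101]
eef_rot: [3.2, 89.1, 90.2]
contact_force: [-2.1, 0.9, 0.2]
gripper_width: 0.0599
time_s: 4.45
tcp_pos: [0.5618, 0.0886, 0.0101]
eef_rot: [1.2, 89.1, 88.3]
contact_force: [-1.6, -0.8, -1.0]
gripper_width: 0.0603
t 4.45 tcp [0.5618 0.0886 0.0101] down [ 0.     0.015 -1.   ] jaw deg 87.02 F [-1.65 -0.76 -0.96] w 0.0603 j6 -120.2
```

```bash
python3 -m handwheel '[[[0.06,0,0.03,0],[0.06,0,0.03,0]]]'; python3 -m handwheel '[[[0.05,0,0,0],[0.05,0,0,0]]]'
python3 -c "
from h import *
st()"
```

```text
time_s: 4.65
tcp_pos: [0.567, 0.0886, 0.0125]
eef_rot: [1.6, 89.1, 88.6]
contact_force: [-1.8, 0.3, -0.3]
gripper_width: 0.0599
time_s: 4.85
tcp_pos: [0.5708, 0.0886, 0.0125]
eef_rot: [4.8, 89.1, 91.8]
contact_force: [-8.4, 4.4, 1.3]
gripper_width: 0.0601
t 4.85 tcp [0.5708 0.0886 0.0125] down [-0.     0.015 -1.   ] jaw deg 87.0 F [-8.44  4.41  1.28] w 0.0601 j6 -119.7
```

Wall contact came at x = 0.571, close to the predicted 0.570. I'll back off, rise and turn for the push from the right end.

```bash
python3 -m handwheel '[[[-0.5,0,0,0],[-0.2,0,0.6,0],[0,0,1,0],[0,0,1,0],[0,0,1,0],[0,0,1,0],[0,-0.5,0,1],[0,-0.5,0,1]]]'
python3 -m handwheel '[[[0.2,-0.3,0,1],[0.2,-0.3,0,1],[0.2,-0.3,0,1],[0.2,-0.3,0,1],[0.2,0,0,1],[0.2,0,0,1],[0.2,0,0,1],[0.2,0,0,1]]]' 30
python3 -m handwheel '[[[0,0,0,1],[0,0,0,1],[0,0,0,1],[0,0,0,1],[0,0,0,1],[0,0,0,1],[0,0,0,1],[0,0,0,1]]]' 30
python3 - <<'E'
from h import *
import cv2
st(); c=vision.get_calibration("wrist");im=vision.capture("wrist");t=vision.capture("top");s=vision.capture("scene")
np.save("w3.npy",{"k":c},allow_pickle=True)
cv2.imwrite("pics/w3.png",im)
cv2.imwrite("pics/t3.png",cv2.convertScaleAbs(cv2.resize(t[140:300,225:425],None,fx=3.7,fy=3.7,interpolation=cv2.INTER_CUBIC),alpha=1.4))
cv2.imwrite("pics/s3.png",cv2.resize(s[160:290,230:450],None,fx=3.6,fy=3.6,interpolation=cv2.INTER_CUBIC))
E
```

```text
time_s: 5.65
tcp_pos: [0.5436, 0.0491, 0.2056]
eef_rot: [-19.0, 89.1, 78.4]
contact_force: [-0.8, -0.2, -0.7]
gripper_width: 0.0602
time_s: 6.45
tcp_pos: [0.6128, -0.0032, 0.2106]
eef_rot: [-54.0, 88.8, 85.1]
contact_force: [0.2, -0.8, -0.4]
gripper_width: 0.0299
time_s: 7.25
tcp_pos: [0.6169, -0.0036, 0.2117]
eef_rot: [-70.9, 88.9, 109.8]
contact_force: [-0.8, 0.1, 0.1]
gripper_width: 0.0301
t 7.25 tcp [ 0.6169 -0.0036  0.2117] down [-0.007  0.018 -1.   ] jaw deg -179.23 F [-0.77  0.07  0.05] w 0.0301 j6 -15.8
```

View pics/w3.png

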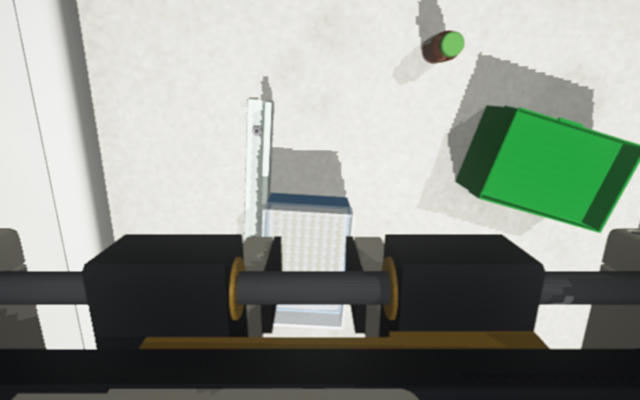

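View pics/s3.png

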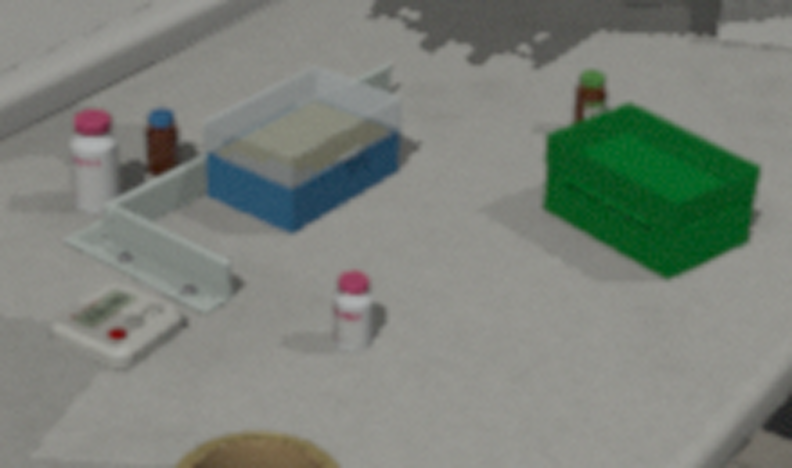

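View pics/t3.png

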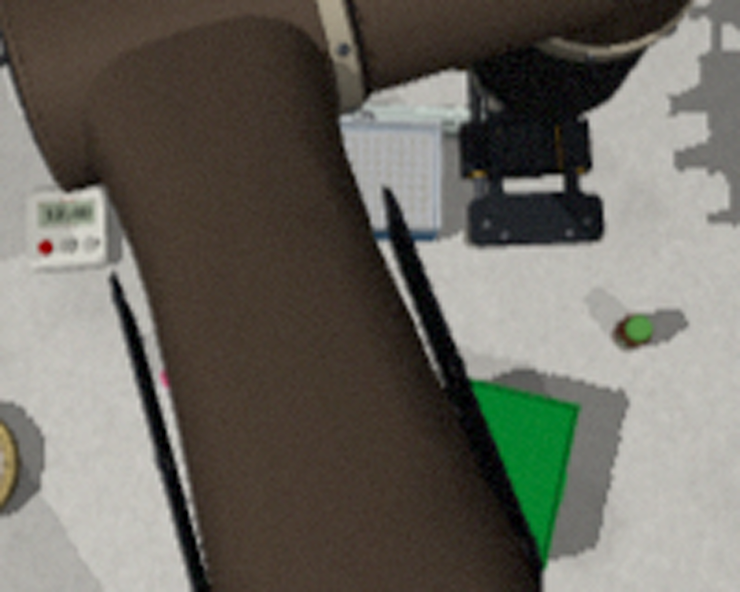

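The box now lies along the long wall. In the wrist view its right end is at rows 195–212, columns 264–351.

```bash
python3 - <<'E'
from h import *
np.set_printoptions(precision=4,suppress=True)
c=np.load("w3.npy",allow_pickle=True).item()["k"]
for nm,p,z in [("lidFR",(264,206),.062),("lidNR",(351,211),.062),("trayFR0",(270,194),0),("trayNR0",(349,198),0),("wallend top in",(272,101),.03),("wall in near box",(262,203),.03)]:
    print(nm,plane("wrist",p,z,c))
E
```

```text
lidFR [0.6599 0.0206 0.062 ]
lidNR [0.5814 0.0245 0.062 ]
trayFR0 [0.6614 0.0274 0.    ]
trayNR0 [0.5766 0.0309 0.    ]
wallend top in [ 0.6542 -0.0697  0.03  ]
wall in near box [0.666 0.028 0.03 ]
```

```bash
python3 -m handwheel '[[[0,0,-1,-0.75],[0,0,-1,0],[0,0,-1,0],[0,0,-1,0],[0,0,-0.6,0],[0,0,-0.2,0],[0,0,0,0]]]' 26
python3 -c "
from h import *
st()"
```

```text
time_s: 8.1
tcp_pos: [0.6192, -0.0037, 0.0171]
eef_rot: [-97.4, 88.8, 78.1]
contact_force: [0.2, -0.1, 0.5]
gripper_width: 0.0259
t 8.1 tcp [ 0.6192 -0.0037  0.0171] down [ 0.004  0.02  -1.   ] jaw deg 175.45 F [ 0.16 -0.11  0.51] w 0.0259 j6 -20.5
```

```bash
python3 -m handwheel '[[[-0.12,0,-0.1,0.27],[0,0.2,0,0],[0.01,0.2,0,0],[0.01,0.2,0,0],[0.01,0.2,0,0],[0.01,0.2,0,0],[0.01,0.2,0,0],[0.01,0.2,0,0]]]'
python3 -c "
from h import *
st()"
```

```text
time_s: 8.9
tcp_pos: [0.6202, 0.0578, 0.0192]
eef_rot: [-116.8, 88.5, 60.0]
contact_force: [0.2, -0.5, -0.5]
gripper_width: 0.0261
t 8.9 tcp [0.6202 0.0578 0.0192] down [ 0.013  0.022 -1.   ] jaw deg 176.83 F [ 0.23 -0.55 -0.5 ] w 0.0261 j6 -24.9
```

```bash
python3 -m handwheel '[[[-0.05,0.15,-0.12,0],[0,0.15,-0.05,0],[0,0.15,0,0],[0,0.1,0,0],[0,0.1,0,0]]]'
python3 -c "
from h import *
st()"
```

```text
time_s: 9.4
tcp_pos: [0.6184, 0.0857, 0.0124]
eef_rot: [-118.9, 88.6, 58.0]
contact_force: [-0.4, -2.7, 2.5]
gripper_width: 0.0262
t 9.4 tcp [0.6184 0.0857 0.0124] down [ 0.013  0.021 -1.   ] jaw deg 176.88 F [-0.35 -2.74  2.54] w 0.0262 j6 -27.5
```

```bash
python3 -m handwheel '[[[0.02,0.1,0.02,0],[0,0.08,0,0]]]';  python3 -m handwheel '[[[0,0.05,0,0],[0,0.04,0,0]]]'
python3 -c "
from h import *
st()"
```

```text
time_s: 9.6
tcp_pos: [0.6189, 0.0939, 0.0128]
eef_rot: [-117.2, 88.6, 59.6]
contact_force: [0.0, -1.0, -0.2]
gripper_width: 0.0263
time_s: 9.8
tcp_pos: [0.6189, 0.0979, 0.0127]
eef_rot: [-117.0, 88.6, 59.9]
contact_force: [-0.9, -2.7, 1.8]
gripper_width: 0.0262
t 9.8 tcp [0.6189 0.0979 0.0127] down [ 0.012  0.021 -1.   ] jaw deg 176.87 F [-0.86 -2.68  1.77] w 0.0262 j6 -28.6
```

```bash
python3 -m handwheel '[[[0,0.05,0,0],[0,0.04,0,0]]]';  python3 -m handwheel '[[[0,0.03,0,0],[0,0.03,0,0]]]'
python3 -c "
from h import *
st()"
```

```text
time_s: 10.0
tcp_pos: [0.6189, 0.1017, 0.0127]
eef_rot: [-116.8, 88.6, 60.0]
contact_force: [0.0, -2.1, 0.3]
gripper_width: 0.0261
time_s: 10.2
tcp_pos: [0.6182, 0.1025, 0.0127]
eef_rot: [-115.6, 88.7, 61.2]
contact_force: [-0.0, -9.8, 3.1]
gripper_width: 0.0261
t 10.2 tcp [0.6182 0.1025 0.0127] down [ 0.011  0.019 -1.   ] jaw deg 176.82 F [-0.01 -9.82  3.12] w 0.0261 j6 -29.2
```

The short wall was met at y = 0.1025, against the predicted 0.102. I'll back off and look.

```bash
python3 -m handwheel '[[[0,-0.4,0,0],[0,-0.3,0.5,0],[0,0,1,0],[0,0,1,0],[0,0,1,0],[0,0,1,0],[-0.5,0,0,-1],[-0.5,0,0,-1]]]'
python3 -m handwheel '[[[-0.4,0.3,0,-1],[-0.4,0.3,0,-1],[-0.3,0.3,0,-1],[-0.3,0.3,0,-1],[-0.2,0.3,0,-1],[-0.2,0.3,0,-1],[0,0,0,-1],[0,0,0,-1]]]' 40
python3 -m handwheel '[[[0,0,0,-1],[0,0,0,-1],[0,0,0,-1],[0,0,0,-1],[0,0,0,-1],[0,0,0,-1],[0,0,0,-1],[0,0,0,-1]]]'
python3 - <<'E'
from h import *
import cv2
st(); c=vision.get_calibration("wrist");im=vision.capture("wrist");t=vision.capture("top");s=vision.capture("scene")
np.save("w4.npy",{"k":c},allow_pickle=True)
cv2.imwrite("pics/w4.png",im)
cv2.imwrite("pics/t4.png",cv2.convertScaleAbs(cv2.resize(t[140:300,225:425],None,fx=3.7,fy=3.7,interpolation=cv2.INTER_CUBIC),alpha=1.4))
cv2.imwrite("pics/s4.png",cv2.resize(s[160:290,230:450],None,fx=3.6,fy=3.6,interpolation=cv2.INTER_CUBIC))
E
```

```text
time_s: 11.0
tcp_pos: [0.5768, 0.0688, 0.1976]
eef_rot: [-107.9, 88.6, 58.5]
contact_force: [0.9, -0.2, -1.1]
gripper_width: 0.026
time_s: 11.8
tcp_pos: [0.4998, 0.1395, 0.1996]
eef_rot: [-101.6, 88.1, 23.1]
contact_force: [0.2, -0.1, -0.2]
gripper_width: 0.0399
time_s: 12.6
tcp_pos: [0.4991, 0.1365, 0.1995]
eef_rot: [-91.5, 88.0, -8.6]
contact_force: [-0.2, 0.2, 0.9]
gripper_width: 0.04
t 12.6 tcp [0.4991 0.1365 0.1995] down [ 0.035 -0.005 -0.999] jaw deg 82.87 F [-0.25  0.25  0.94] w 0.04 j6 -136.2
```

View pics/w4.png

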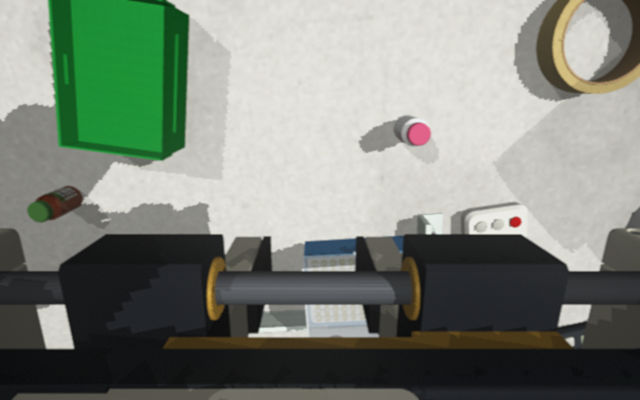

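View pics/s4.png

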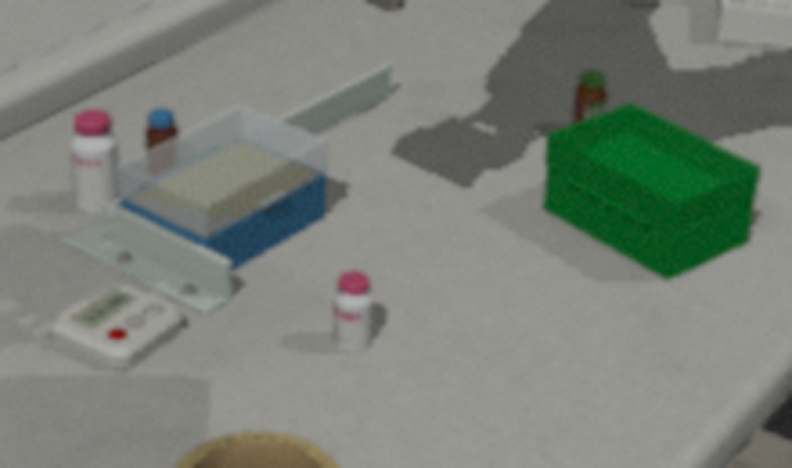

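View pics/t4.png

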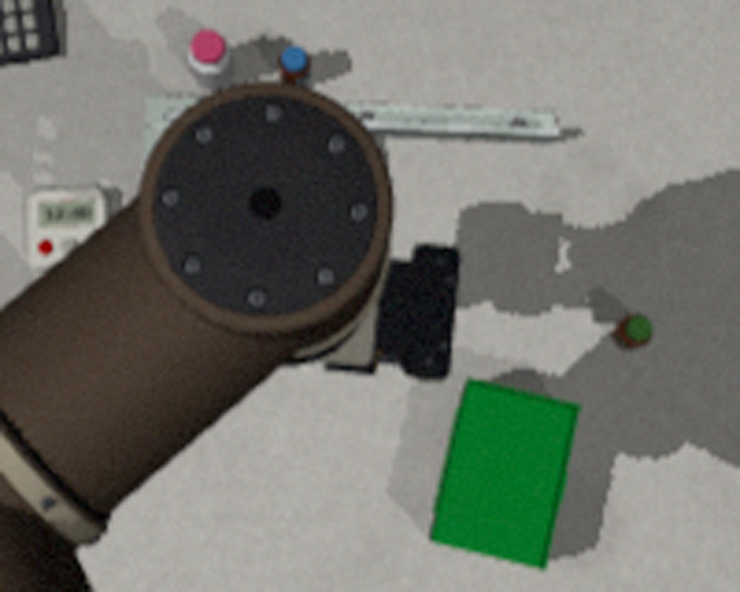

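The box now sits in the corner in the scene view: left end along the short wall, far side along the long wall. I'll give a light settling push along +x with both fingers.

```bash
python3 -m handwheel '[[[0.3,0.35,0,0.8],[0.3,0.35,-1,0],[0,0,-1,0],[0,0,-1,0],[0,0,-1,0],[0,0,-0.5,0],[0,0,0,0]]]'
python3 -c "
from h import *
st()"
```

```text
time_s: 13.45
tcp_pos: [0.5259, 0.1651, 0.0166]
eef_rot: [-83.1, 87.6, 5.4]
contact_force: [0.0, -0.6, 0.9]
gripper_width: 0.0401
t 13.45 tcp [0.5259 0.1651 0.0166] down [ 0.043  0.004 -0.999] jaw deg 88.56 F [ 0.05 -0.6   0.85] w 0.0401 j6 -132.1
```

```bash
python3 -m handwheel '[[[0.3,0,-0.05,-0.35],[0.3,0,0,0],[0.2,0,0,0],[0.1,0,0,0],[0,0,0,0]]]'
python3 -c "
from h import *
st()"
```

```text
time_s: 13.95
tcp_pos: [0.5684, 0.1664, 0.0192]
eef_rot: [-79.5, 87.2, 7.4]
contact_force: [-0.4, -0.1, -0.2]
gripper_width: 0.0395
t 13.95 tcp [0.5684 0.1664 0.0192] down [ 0.049  0.006 -0.999] jaw deg 86.95 F [-0.43 -0.12 -0.23] w 0.0395 j6 -130.9
```

```bash
python3 -m handwheel '[[[0.06,0,-0.05,0],[0.06,0,-0.03,0]]]';python3 -m handwheel '[[[0.04,0,0,0],[0.04,0,0,0]]]'
python3 -c "
from h import *
st()"
```

```text
time_s: 14.15
tcp_pos: [0.5732, 0.1663, 0.0167]
eef_rot: [-78.8, 87.2, 8.1]
contact_force: [-2.9, -0.2, 2.8]
gripper_width: 0.0397
time_s: 14.35
tcp_pos: [0.5756, 0.1661, 0.0166]
eef_rot: [-79.2, 87.2, 7.8]
contact_force: [-1.9, 0.0, 2.1]
gripper_width: 0.04
t 14.35 tcp [0.5756 0.1661 0.0166] down [ 0.048  0.007 -0.999] jaw deg 86.96 F [-1.86  0.03  2.11] w 0.04 j6 -130.3
```

```bash
python3 -m handwheel '[[[0.04,0,0,0],[0.04,0,0,0]]]'; python3 -m handwheel '[[[0.02,0,0,0]]]'
```

```text
time_s: 14.55
tcp_pos: [0.5764, 0.1655, 0.0161]
eef_rot: [-80.4, 87.5, 6.5]
contact_force: [-10.1, 2.5, 7.6]
gripper_width: 0.0399
time_s: 14.65
tcp_pos: [0.5761, 0.1655, 0.016]
eef_rot: [-80.8, 87.6, 6.2]
contact_force: [-6.9, 2.4, 5.8]
gripper_width: 0.0402
```

Firm contact at x = 0.576. I'll retreat clear of the views and check.

```bash
python3 -m handwheel '[[[-0.5,0,0,0],[-0.4,0,0.6,0],[-0.2,0,1,0],[0,0,1,0],[0,0,1,0],[0,0,1,0],[0,-1,0,0],[0,-1,0,0]]]'
python3 -m handwheel '[[[-0.3,-1,0,0],[-0.3,-1,0,0],[-0.3,-1,0,0],[-0.3,-1,0,0],[0,-1,0,0],[0,-1,0,0],[0,-1,0,0],[0,-1,0,0]]]'
python3 -m handwheel '[[[0,-1,0,0],[0,-1,0,0],[0,-1,0,0],[0,-1,0,0],[0,0,0,0]]]'
python3 - <<'E'
from h import *
import cv2
st(); t=vision.capture("top");s=vision.capture("scene")
cv2.imwrite("pics/tr5.png",t);cv2.imwrite("pics/t5.png",cv2.convertScaleAbs(cv2.resize(t[140:300,225:425],None,fx=3.7,fy=3.7,interpolation=cv2.INTER_CUBIC),alpha=1.4))
cv2.imwrite("pics/s5.png",cv2.resize(s[170:250,240:350],None,fx=7,fy=7,interpolation=cv2.INTER_CUBIC))
E
```

```text
time_s: 15.45
tcp_pos: [0.5319, 0.087, 0.2075]
eef_rot: [-81.7, 87.3, 5.7]
contact_force: [0.7, 0.0, -1.3]
gripper_width: 0.0403
time_s: 16.25
tcp_pos: [0.4836, -0.2443, 0.212]
eef_rot: [-82.5, 86.5, 5.1]
contact_force: [1.5, 0.9, -0.4]
gripper_width: 0.0402
time_s: 16.75
tcp_pos: [0.4832, -0.4167, 0.212]
eef_rot: [-85.4, 86.3, 2.1]
contact_force: [0.3, -0.4, -1.3]
gripper_width: 0.0398
t 16.75 tcp [ 0.4832 -0.4167  0.212 ] down [ 0.064  0.002 -0.998] jaw deg 87.48 F [ 0.33 -0.41 -1.26] w 0.0398 j6 -67.5
```

View pics/t5.png

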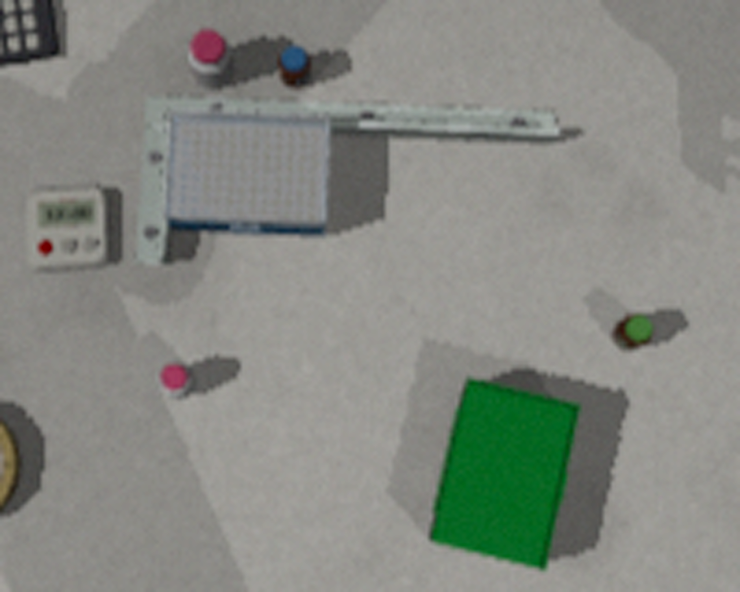

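View pics/s5.png

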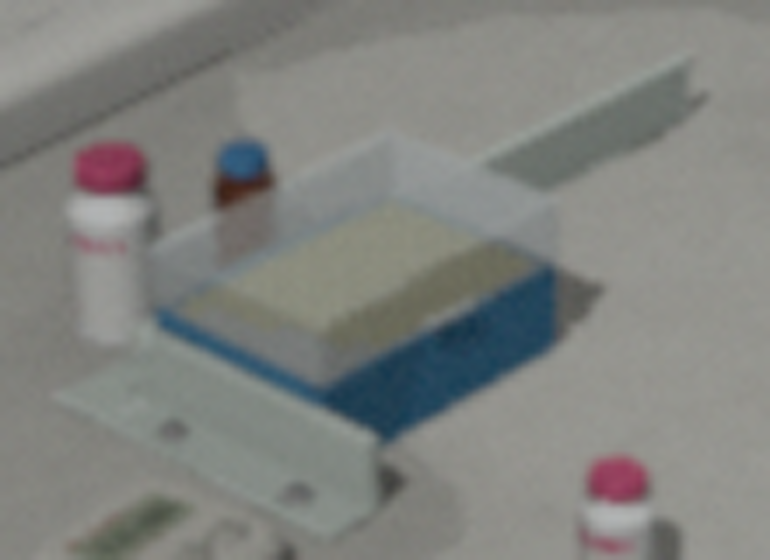

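The box sits in the corner: in the top crop the lid runs from (170,115) to (330,119) along the long wall. The vials, timer and tape are unmoved. Next comes a numeric check against the stop, plus any shift of the bystanders.

```bash
python3 - <<'E'
from h import *
import cv2
np.set_printoptions(precision=4,suppress=True)
T=lambda u,v:(225+u/3.7,140+v/3.7)
corner=plane("top",T(174,124),.03)[:2]; end=plane("top",T(557,136),.03)[:2]
y=(corner-end)/np.linalg.norm(corner-end); x=np.array([y[1],-y[0]])
print("stop yaw",np.degrees(np.arctan2(x[1],x[0])))
for nm,t in [("FL",(169,115)),("FR",(331,119)),("NR",(327,226)),("NL",(168,220))]:
    p=plane("top",T(*t),.062);d=p[:2]-corner;print(nm,p,"in stop mm",1e3*d@x,1e3*d@y)
# bystander shifts
a=cv2.imread("pics/top0.png");b=cv2.imread("pics/tr5.png")
for nm,(u,v,w,h) in dict(va=(300,150,12,16),vb=(274,146,16,18),vc=(266,235,13,14),vd=(389,222,14,14),timer=(231,188,26,28),tape=(190,242,46,46)).items():
    tpl=a[v:v+h,u:u+w];win=b[v-8:v+h+8,u-8:u+w+8]
    m=cv2.matchTemplate(win,tpl,cv2.TM_CCOEFF_NORMED);_,s,_,l=cv2.minMaxLoc(m);print(nm,l[0]-8,l[1]-8,round(s,3))
E
```

```text
stop yaw -3.3133772548533345
FL [0.6701 0.2313 0.062 ] in stop mm -1.0770516294273877 0.668005797734811
FR [0.6639 0.1088 0.062 ] in stop mm -0.24361625805336198 -121.92892514672448
NR [0.5817 0.114  0.062 ] in stop mm -82.56989757754715 -121.56778918526686
NL [0.5893 0.2325 0.062 ] in stop mm -81.84216903866935 -2.7602794882079595
va 0 0 0.969
vb 0 0 0.969
vc 0 0 0.958
vd 0 0 0.997
timer 0 0 0.985
tape 0 0 0.967
```

Everything agrees to within about 2 mm, which is the pixel error. The settling push in x may have shifted the box a little in y, so I'll confirm with one light push from the right end.

```bash
python3 -m handwheel '[[[0.2,0.7,0,1],[0.2,0.7,0,1],[0.2,0.7,0,1],[0.2,0.7,0,1],[0.2,0.7,0,1],[0.2,0.7,0,1],[0.2,0.7,0,1],[0.2,0.7,0,1]]]' 26
python3 -m handwheel '[[[0.2,0.7,0,1],[0.2,0.7,0,1],[0.2,0.7,0,1],[0.2,0.7,0,1],[0.2,0.7,0,1],[0.2,0.7,0,1],[0.2,0.7,0,1],[0.2,0.7,0,1]]]'
python3 -c "
from h import *
st()"
```

```text
time_s: 17.65
tcp_pos: [0.5472, -0.1764, 0.2137]
eef_rot: [-86.8, 86.2, 42.4]
contact_force: [0.5, -0.5, 0.7]
gripper_width: 0.0258
time_s: 18.45
tcp_pos: [0.6092, 0.0672, 0.2181]
eef_rot: [-92.0, 85.8, 79.7]
contact_force: [0.6, -0.1, 1.6]
gripper_width: 0.0259
t 18.45 tcp [0.6092 0.0672 0.2181] down [ 0.013  0.072 -0.997] jaw deg 171.7 F [ 0.62 -0.09  1.6 ] w 0.0259 j6 -29.0
```

```bash
python3 -m handwheel '[[[0.15,-0.1,-1,1],[0,0,-1,0],[0,0,-1,0],[0,0,-1,0],[0,0,-0.6,0],[0,0,-0.2,0],[0,0,0,0]]]'
python3 -c "
from h import *
st()"
```

```text
time_s: 19.15
tcp_pos: [0.6139, 0.0761, 0.0254]
eef_rot: [-100.1, 85.5, 78.0]
contact_force: [-0.2, -1.3, 0.5]
gripper_width: 0.0262
t 19.15 tcp [0.6139 0.0761 0.0254] down [ 0.016  0.076 -0.997] jaw deg 178.05 F [-0.2  -1.3   0.48] w 0.0262 j6 -20.8
```

```bash
python3 -m handwheel '[[[0.03,0.2,-0.15,-0.25],[0,0.2,0,0],[0,0.1,0,0],[0,0,0,0]]]'; python3 -m handwheel '[[[0,0.05,0,0],[0,0.04,0,0]]]'
python3 -c "
from h import *
st()"
```

```text
time_s: 19.55
tcp_pos: [0.6177, 0.0994, 0.0255]
eef_rot: [-104.9, 85.3, 72.2]
contact_force: [-0.6, 0.4, -0.7]
gripper_width: 0.0263
time_s: 19.75
tcp_pos: [0.6181, 0.103, 0.0271]
eef_rot: [-105.9, 85.3, 71.1]
contact_force: [1.1, -8.8, 0.7]
gripper_width: 0.0257
t 19.75 tcp [0.6181 0.103  0.0271] down [ 0.027  0.078 -0.997] jaw deg 177.02 F [ 1.1  -8.81  0.72] w 0.0257 j6 -24.4
```

It met firm contact at y = 0.103, the same place as before, so the box had not moved in y. I'll retreat and take a last look.

```bash
python3 -m handwheel '[[[0,-0.4,0,0],[0,-0.5,0.3,0],[0,-0.5,0.6,0],[0,-0.5,1,0],[0,-1,1,0],[0,-1,1,0],[-0.3,-1,0,0],[-0.3,-1,0,0]]]'
python3 -m handwheel '[[[-0.3,-1,0,0],[-0.3,-1,0,0],[-0.3,-1,0,0],[-0.3,-1,0,0],[-0.2,-1,0,0],[0,-1,0,0],[0,0,0,0],[0,0,0,0]]]'
python3 - <<'E'
from h import *
import cv2
st(); t=vision.capture("top");s=vision.capture("scene")
a=cv2.convertScaleAbs(cv2.resize(t[150:250,240:340],(400,400),interpolation=cv2.INTER_CUBIC),alpha=1.4)
b=cv2.resize(s[170:260,240:330],(400,400),interpolation=cv2.INTER_CUBIC)
cv2.imwrite("pics/f.png",np.hstack([a,b])); cv2.imwrite("pics/tr6.png",t)
p=cv2.imread("pics/tr5.png")[165:215,268:318];m=cv2.matchTemplate(t[157:223,260:326],p,cv2.TM_CCOEFF_NORMED);print(cv2.minMaxLoc(m))
E
```

```text
time_s: 20.55
tcp_pos: [0.5919, -0.1335, 0.1782]
eef_rot: [-106.7, 85.4, 70.7]
contact_force: [1.0, 0.1, 0.4]
gripper_width: 0.0259
time_s: 21.35
tcp_pos: [0.5244, -0.3953, 0.18]
eef_rot: [-109.5, 85.2, 67.4]
contact_force: [-0.2, 0.6, 0.2]
gripper_width: 0.0261
t 21.35 tcp [ 0.5244 -0.3953  0.18  ] down [ 0.032  0.077 -0.997] jaw deg 176.81 F [-0.17  0.63  0.25] w 0.0261 j6 21.9
(-0.23985473811626434, 0.9806577563285828, (0, 0), (8, 8))
```

View pics/f.png

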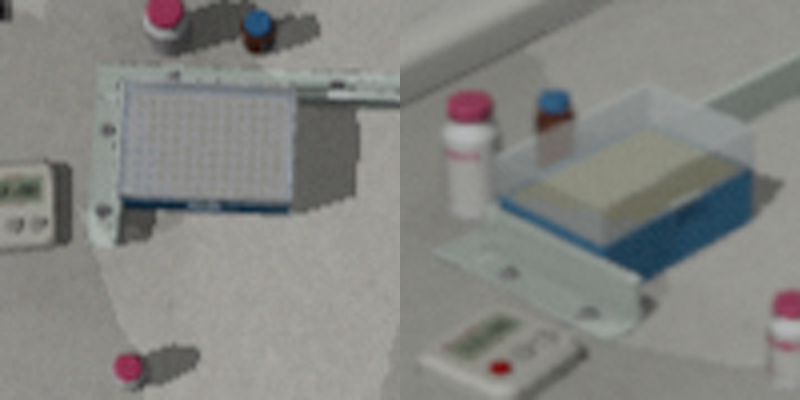

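The last picture shows the box square in the corner (left panel, columns 121–296, rows 84–213). It hasn't shifted and the robot is clear.

```bash
python3 -c "
from plant import close_job
print(close_job())"
```

```text
the job is handed in; nothing more can be done
None
```

The blue tip box is in the inside corner of the stop, and the job was handed in at about 21.5 s of the 48 s allowed. I pushed it with the fingers against the long wall, slid it along to the short wall, then gave each side a light settling push.

- **Contact:** the box met the walls where predicted: tool x = 0.571 (long wall) and y = 0.1025 (short wall). The repeat push at the short wall stopped at y = 0.103. The wrist force readings printed between moves stayed below about 13 N.
- **Position:** the last measurement from the top camera, taken before the repeat push, puts the lid corners within about 2–4 mm of home. The box is parallel to the stop to within about 0.5°. That is limited by pixel resolution, so the images alone cannot rule out a gap of 1–2 mm. A picture after the repeat push showed no shift in the box.
- **Disagreement:** the settling push in x met 2–3 N for about 3 mm before firm contact. The box may have stood slightly off the long wall until then.
- **Bystanders:** the vials, timer and tape showed no pixel shift in the top view, checked before the last light push.
- **Tool tilt:** the tool leaned about 4–5° by the end, from drift over the moves. It caused no unwanted contact that I could see.

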